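Put the round-bottomed flasks back on their own cork rings

TASK

The three round-bottomed flasks have been stood on each other's cork rings. Change them round so that the small flask sits on the small cork ring, the medium one on the medium ring and the large one on the large ring, upright and well seated; stand one flask on the black rubber spare ring meanwhile and leave that ring empty at the end. They are glass: set them down gently, do not knock them together or tip them over, and leave the apple, the potato and the beaker where they are.

Things in the scene. Friction and masses are not known exactly. Their poses are not given: they have to be found in the camera images.
- flask_small: Loose 50 g glass flask, round globe 51 mm across, straight neck 22 mm across from 24 to 59 mm above the globe's centre (grip it there from above), then a 26 mm bead to 66 mm and a fixed black rubber stopper to 78 mm. Origin: globe's centre; z up the neck. Heavy-bottomed: stands upright on any ring, rolls over on the bare bench. At the start it sits on the large ring.
- flask_medium: Loose 80 g glass flask, round globe 64 mm across, straight neck 26 mm across from 29 to 71 mm above the globe's centre (grip it there from above), then a 30 mm bead to 78 mm and a fixed black rubber stopper to 90 mm. Origin: globe's centre; z up the neck. Heavy-bottomed: stands upright on any ring, rolls over on the bare bench. At the start it sits on the small ring.
- flask_large: Loose 140 g glass flask, round globe 85 mm across, straight neck 30 mm across from 40 to 89 mm above the globe's centre (grip it there from above), then a 34 mm bead to 96 mm and a fixed black rubber stopper to 108 mm. Origin: globe's centre; z up the neck. Heavy-bottomed: stands upright on any ring, rolls over on the bare bench. At the start it sits on the medium ring.
- ring_small: The smallest cork flask ring stuck to the bench: a flat ring 84 mm outside, 32 mm hole right through, 30 mm high. Origin: centre of its underside, on the bench; z up. Place of the small flask, whose globe centre is then 50 mm above the bench (medium flask: 58 mm, large: 69 mm).
- ring_medium: The middle-sized cork flask ring stuck to the bench: a flat ring 100 mm outside, 40 mm hole right through, 30 mm high. Origin: centre of its underside, on the bench; z up. Place of the medium flask, whose globe centre is then 55 mm above the bench (small flask: 46 mm, large: 67.5 mm).
- ring_large: The largest cork flask ring stuck to the bench: a flat ring 120 mm outside, 48 mm hole right through, 30 mm high. Origin: centre of its underside, on the bench; z up. Place of the large flask, whose globe centre is then 65 mm above the bench (small flask: 38.5 mm, medium: 51 mm).
- ring_spare: The spare black rubber flask ring stuck to the bench: a flat ring 100 mm outside, 40 mm hole right through, 30 mm high. Origin: centre of its underside, on the bench; z up. Empty at the start and at the end; any flask can be parked on it (globe centre then 46 mm above the bench for the small flask, 55 mm for the medium, 67.5 mm for the large).
- apple: Red apple, 74 mm across, 67 mm high (76 mm with its stem), standing near the work; loose, leave it alone. Origin: centre of its underside.
- potato: Pale brown potato, 72 mm across, 57 mm high, standing near the work; loose, leave it alone. Origin: centre of its underside.
- beaker: Empty clear plastic beaker, 92 mm across the rim, 115 mm high; loose, leave it alone. Origin: centre of its underside.

How it is judged:
On the way:
1. one of the flasks is stood on the black rubber spare ring and let go (((horizontal distance between flask_small and ring_spare below 0.012 m and z of flask_small in the frame of ring_spare below 0.075 m and contact force between flask_small and the fingers below 0.05 N and linear speed of flask_small below 0.03 m/s) or (horizontal distance between flask_medium and ring_spare below 0.012 m and z of flask_medium in the frame of ring_spare below 0.075 m and contact force between flask_medium and the fingers below 0.05 N and linear speed of flask_medium below 0.03 m/s) or (horizontal distance between flask_large and ring_spare below 0.012 m and z of flask_large in the frame of ring_spare below 0.075 m and contact force between flask_large and the fingers below 0.05 N and linear speed of flask_large below 0.03 m/s))), for 0.2 s.
At the end, for the whole second after the job is handed in: each flask is let go and at rest on the cork ring of its own size: globe centre within 8 mm of the ring's axis and within 5 mm of its seated height, neck within 0.2 rad of upright; so the spare ring is empty (horizontal distance between flask_small and ring_small below 0.008 m and z of flask_small in the frame of ring_small between 0.0449 and 0.0549 m and angle between each of flask_small, flask_medium, flask_large's own z axis and vertical below 0.2 rad and linear speed of each of flask_small, flask_medium, flask_large below 0.02 m/s and contact force between each of flask_small, flask_medium, flask_large and the fingers below 0.05 N and horizontal distance between flask_medium and ring_medium below 0.008 m and z of flask_medium in the frame of ring_medium between 0.05 and 0.06 m and horizontal distance between flask_large and ring_large below 0.008 m and z of flask_large in the frame of ring_large between 0.0601 and 0.0701 m); the robot touches nothing.
It fails at once if a flask tips over (leans more than 40 degrees) (angle between any of flask_small, flask_medium, flask_large's own z axis and vertical above 0.7 rad).
It fails at once if a flask is dropped from more than about 18 mm (faster than 0.6 m/s while not held) ((contact force between flask_small and the fingers below 0.05 N and linear speed of flask_small above 0.6 m/s) or (contact force between flask_medium and the fingers below 0.05 N and linear speed of flask_medium above 0.6 m/s) or (contact force between flask_large and the fingers below 0.05 N and linear speed of flask_large above 0.6 m/s)).
It fails at once if a flask is pressed or banged onto a ring with more than 35 N (contact force between any of flask_small, flask_medium, flask_large and ring_small above 35 N or contact force between any of flask_small, flask_medium, flask_large and ring_medium above 35 N or contact force between any of flask_small, flask_medium, flask_large and ring_large above 35 N or contact force between any of flask_small, flask_medium, flask_large and ring_spare above 35 N).
It fails at once if two flasks are knocked together (more than 3 N) (contact force between flask_small and flask_medium above 3 N or contact force between any of flask_small, flask_medium and flask_large above 3 N).
It fails at once if the apple, the potato or the beaker is shifted by more than 20 mm (distance of any of apple, potato, beaker from where it was at the start of the episode above 0.02 m).
It also fails if it takes over 102 s, if anything falls off the work surface, if the arm or the gripper's body presses on something with over 40 N, if the wrist force passes 120 N, or if a joint passes its speed limit or range.

ROBOT

A 7-joint arm with a two-finger parallel gripper is mounted at the origin on the work surface. World frame = base frame: x ahead of the robot, y to its left, z up, the work surface at z = 0. Lengths are in m, angles in rad, forces in N, time in s.
With the tool pointing down it reaches from about 0.4 to 0.85 m from the base axis. Payload 4.5 kg.
Tool frame: the origin (TCP) lies where the fingers leave the gripper's body, on its centre line; the fingertips stand 64 mm ahead of it and the grasp point (between the pads) lies 45 mm ahead of it; z points along the fingers, y is the line along which they close (so a half turn about z gives the same grasp; the last joint's range is limited). The gripper opens to 88 mm and grips with 3 to 60 N. Pads are 18 mm wide; open, the fingers measure 123 mm over their backs; the gripper's body (75 mm by 187 mm) begins 45 mm behind the grasp point.
Start: joints at [-1.162, 0.689, -0.195, 1.565, 0.157, 0.902, -0.215], TCP at [0.229, 0.582, 0.303] pointing down, gripper open.
Joint ranges: [-3.01, 3.01], [-0.46, 2.08], [-1.47, 1.51], [0.13, 2.56], [-1, 4.14], [0.04, 2.09], [-2.66, 2.66]. Speed limits (rad/s): [2.57, 2.57, 3.14, 3.14, 3.14, 3.14, 3.14].

INTERFACE

Orientations are given as a unit quaternion [x, y, z, w].
In Python, from plant import r gives the robot as it stands.
- The arm moves only by the tool play_rows, never from a script. Its arguments are lists of equal length, an entry for each row: "translation": the shift along the tool's x, y, z in m, a list of three; "delta_rot": the turn, a rotation vector about the tool's x, y, z in degrees, a list of three; "grip": the opening, from -1 (shut) to 1 (fully open). In form: {"translation": [[x, y, z], ...], "delta_rot": [[rx, ry, rz], ...], "grip": [grip, ...]}. A call has 1 to 20 rows; each row shifts and turns the commanded pose from where the row before left it, along the tool's axes as they then stand; what a row does not reach is not made up. A row lasts 1/8 s, in which the tool goes at most 62.5 mm and 10.7 degrees, less where a joint would pass 70% of its speed; a pose out of reach is approached as far as the arm can. A call with a gripper value outside its range is refused whole. The fingers move at their own pace and stop on an object; "squeeze" is the grip in N (left out, the last holds). Time passes only in rows, so rows that do not move let the fingers close. It gives the time, the measured TCP pose, the force, the opening and the grip force at its end, in the units of the state.
- r.get_state(): the state, without advancing time (a new reading comes with each control period).
- r.snapshot(name): name is "side" or "top" or "wrist"; returns the picture (420x560x3 uint8, blue, green, red); there is no depth.
- r.get_calibration(name): a dict with "intrinsics" (3x3 intrinsics, pixels), "eye" and "rotation" of the camera in the world. Camera axes: x right, y up, looking along -z (the intrinsics and any distortion apply to the point x, -y, -z); pixel columns grow to the right and rows downward; lengths in m; the calibration is good to about 2 mm. A picture is of the moment at which its call begins: read the wrist's pose just before it. get_calibration takes no time and is no camera call; for the wrist camera it gives the pose at the moment of the call.
- r.finish_job(): hands the job in; it is judged then, once.
Trained networks look in the newest picture that a camera, given by its name, has taken for a name from the list of things; names that differ only in an ending like _2 or _b are one class to them, and where a whole thing is asked for, a point or a joint stands for the part that bears it (a point fixed in the world has none). Each returns a list of dicts, best first, with "confidence" (0 to 1); they miss things now and then, are a little off and sometimes report something else, mostly with a low value. They report only what shows in the picture. A call takes as long as a camera call.
- r.look_for(camera, target): "point" ([x, y, z] in m, in world coordinates, good to about 4 mm: the middle of the surface that is visible of it).
- r.silhouettes(camera, target): "pixels" (420x560 bool, what is visible of it).
The state is a dict: "clock": time; "q": joint angles; "qd": joint speeds; "joint_torque": joint torques, N m; "tool_pos": TCP position; "eef_rot": TCP orientation; "contact_force": force on the tool from outside, world axes, zero at the start; "moment": the same for the moment, N m; "opening": opening from 0.0 (shut) to 1.0 (fully open); "finger_force": force on a finger pad.
Only numpy, scipy, OpenCV 4.12 (cv2) and the standard library are available. Lean on these libraries where they do the work, as an engineer would, in place of code of your own. Each camera call takes 0.05 s, during which the arm holds its last target. There are 200 camera calls.

## Working session

There is one attempt and no reset: what is moved stays moved. The work goes in short steps, Python scripts to look and compute and a tool call to move; the robot and the scene stay as the last step left them, time stands still between calls to the robot, and variables do not carry over. Pictures are saved under pics/ and viewed, at most 14 in all, crops included, and the job is handed in when it is done.

Besides the shell and the picture viewer there is one more tool, called after "Emit:" in YAML: its name, and indented under it one key for each argument. play_rows: Moves the arm, as the interface text tells. Its arguments: {"type":"object","properties":{"translation":{"type":"array","items":{"type":"array","items":{"type":"number"}}},"delta_rot":{"type":"array","items":{"type":"array","items":{"type":"number"}}},"grip":{"type":"array","items":{"type":"number"}},"squeeze":{"type":"number"}},"required":["translation","delta_rot","grip"]}

```bash
ls; mkdir -p pics; cat > h.py <<'E'
from plant import r
import numpy as np, cv2
def cal(n):
    c=r.get_calibration(n); return np.array(c["intrinsics"]),np.array(c["eye"]),np.array(c["rotation"])
def ray(n,u,v,c=None):
    K,e,R=c or cal(n); d=np.linalg.inv(K)@[u,v,1]; return e,R@[d[0],-d[1],-d[2]]
def at_z(n,u,v,z,c=None):
    e,d=ray(n,u,v,c); return e+d*(z-e[2])/d[2]
def proj(n,p,c=None):
    K,e,R=c or cal(n); q=R.T@(np.array(p)-e); q=K@[q[0],-q[1],-q[2]]; return q[:2]/q[2]
E
python3 - <<'E'
from h import *
s=r.get_state(); print({k:np.round(s[k],3) for k in ("clock","tool_pos","eef_rot","opening","contact_force")})
T=["flask_small","flask_medium","flask_large","ring_small","ring_medium","ring_large","ring_spare","apple","potato","beaker"]
for n in ("top","side"):
    cv2.imwrite(f"pics/{n}0.png",r.snapshot(n)); c=r.get_calibration(n); print(n,np.round(c["eye"],3),np.round(c["rotation"],3).tolist(),np.round(c["intrinsics"],1).tolist(),[k for k in c])
    for t in T:
        for o in r.look_for(n,t)[:2]: print(t,np.round(o["point"],3),round(o["confidence"],2),np.round(proj(n,o["point"])))
E
```

```text
pics
{'clock': np.float64(0.0), 'tool_pos': array([0.229, 0.581, 0.302]), 'eef_rot': array([ 0.186,  0.983, -0.001, -0.   ]), 'opening': np.float64(1.003), 'contact_force': array([ 0.372,  0.263, -0.013])}
top [ 0.484 -0.004  0.924] [0.032, -0.035, -0.699, 0.714] [[382.0, 0.0, 276.8], [0.0, 382.0, 202.0], [0.0, 0.0, 1.0]] ['intrinsics', 'eye', 'rotation']Traceback (most recent call last):
  File "<stdin>", line 7, in <module>
  File "h.py", line 10, in proj
    K,e,R=c or cal(n); q=R.T@(np.array(p)-e); q=K@[q[0],-q[1],-q[2]]; return q[:2]/q[2]
                         ~~~^^~~~~~~~~~~~~~~
ValueError: matmul: Input operand 1 has a mismatch in its core dimension 0, with gufunc signature (n?,k),(k,m?)->(n?,m?) (size 3 is different from 4)
```

View pics/top0.png

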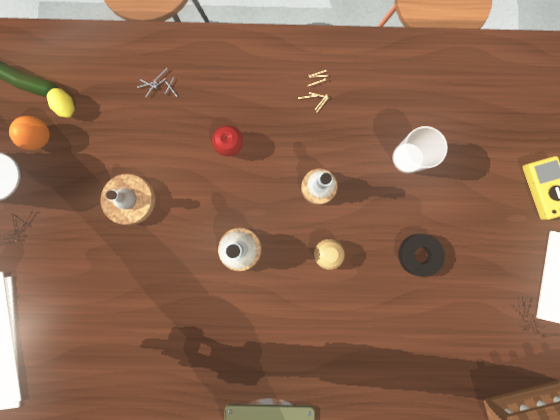

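The top picture shows the small flask on the large ring (127,199), the large flask on the medium ring (240,249), the medium flask on the small ring (320,186) and the black spare ring (421,255). The apple is at (227,140), the potato at (330,254) and the beaker at (425,148).

```bash
sed -i 's/np.array(c\["rotation"\])/Rot.from_quat(c["rotation"]).as_matrix()/; 1a from scipy.spatial.transform import Rotation as Rot' h.py
python3 - <<'E'
from h import *
T=["flask_small","flask_medium","flask_large","ring_small","ring_medium","ring_large","ring_spare","apple","potato","beaker"]
for n in ("top","side"):
    cv2.imwrite(f"pics/{n}1.png",r.snapshot(n)); c=cal(n); print(n,np.round(c[1],3),np.round(c[2],2).tolist())
    for t in T:
        for o in r.look_for(n,t)[:2]: print(t,np.round(o["point"],3),round(o["confidence"],2),np.round(proj(n,o["point"],c)))
        if "ring" in t or n=="top":
          for o in r.silhouettes(n,t)[:1]:
            m=o["pixels"].astype(np.uint8); x=cv2.convexHull(cv2.findNonZero(m)); (u,v),(a,b),_=cv2.fitEllipse(x)
            print("  sil",round(o["confidence"],2),m.sum(),np.round([u,v,a,b],1),"z30",np.round(at_z(n,u,v,.03,c),4))
print(r.get_state()["clock"])
E
```

```text
top [ 0.484 -0.004  0.924] [[0.02, 1.0, -0.09], [-1.0, 0.02, 0.0], [0.01, 0.09, 1.0]]
flask_small [0.564 0.341 0.054] 0.55 [124. 200.]
flask_small [0.465 0.053 0.033] 0.49 [250. 246.]
flask_medium [ 0.6   -0.095  0.079] 0.73 [317. 187.]
flask_medium [0.705 0.109 0.066] 0.65 [228. 141.]
  sil 0.7 619 [320.3 184.1  27.6  28.2] z30 [ 0.6137 -0.1086  0.03  ]
flask_large [0.461 0.074 0.1  ] 0.84 [238. 248.]
flask_large [0.564 0.337 0.032] 0.32 [130. 201.]
  sil 0.87 1130 [237.4 249.9  37.4  38.1] z30 [0.4555 0.0822 0.03  ]
ring_small [ 0.59  -0.091  0.029] 0.58 [313. 194.]
  sil 0.69 423 [318.5 186.9  35.3  36.6] z30 [ 0.607  -0.1044  0.03  ]
ring_medium [0.466 0.053 0.031] 0.74 [250. 245.]
  sil 0.52 149 [243.9 248.8  32.   38. ] z30 [0.4585 0.0672 0.03  ]
ring_large [0.564 0.339 0.029] 0.65 [129. 201.]
  sil 0.57 1710 [127.2 199.7  51.2  54.6] z30 [0.5672 0.3443 0.03  ]
  sil 0.81 1472 [420.7 255.   42.9  47.4] z30 [ 0.4525 -0.3437  0.03  ]
apple [0.704 0.11  0.062] 0.88 [227. 141.]
  sil 0.97 740 [226.8 140.8  30.   30.9] z30 [0.7133 0.1153 0.03  ]
potato [ 0.453 -0.126  0.05 ] 0.92 [3
[... 337 characters left out ...]
]
flask_medium [ 0.604 -0.116  0.081] 0.78 [311. 230.]
flask_large [0.453 0.063 0.097] 0.66 [216. 206.]
flask_large [ 0.686 -0.323  0.073] 0.29 [400. 277.]
ring_small [0.441 0.043 0.028] 0.64 [217. 232.]
ring_medium [0.444 0.046 0.029] 0.69 [218. 231.]
  sil 0.63 705 [217.5 224.8  35.8  42.1] z30 [0.4523 0.0639 0.03  ]
ring_large [0.555 0.322 0.025] 0.91 [206. 159.]
  sil 0.67 799 [207.3 156.1  32.2  41.2] z30 [0.5623 0.328  0.03  ]
ring_spare [ 0.448 -0.356  0.028] 0.87 [320. 357.]
  sil 0.74 2066 [320.3 357.   51.7  54.7] z30 [ 0.4478 -0.3561  0.03  ]
apple [0.704 0.099 0.058] 0.92 [292. 174.]
potato [ 0.443 -0.142  0.044] 0.68 [259. 278.]
beaker [ 0.687 -0.323  0.076] 0.87 [401. 276.]
1.9
```

View pics/side1.png

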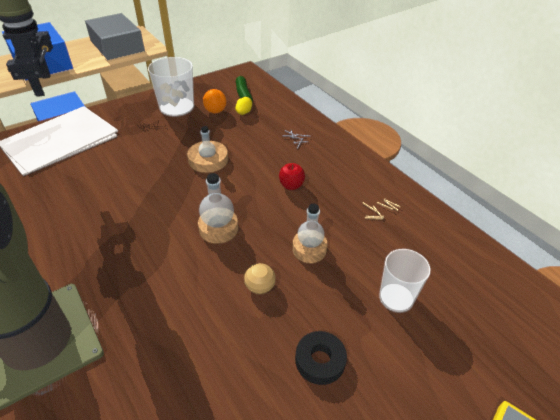

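The side picture agrees with it: small flask on the large ring at (207,150), large flask on the medium ring at (216,215), medium flask on the small ring at (311,235), spare ring at (321,357). Next I fit the known geometry of flask and ring to the silhouettes from both cameras.

```bash
cat > fit.py <<'E'
from h import *
from scipy.optimize import minimize
F={"small":(.0255,.022,.024,.059,.026,.066,.078),"medium":(.032,.026,.029,.071,.030,.078,.090),"large":(.0425,.030,.040,.089,.034,.096,.108)}
RO={"small":.042,"medium":.05,"large":.06,"spare":.05}
t=np.linspace(0,2*np.pi,48); C=np.c_[np.cos(t),np.sin(t)]
def circ(x,y,z,rad): return np.c_[x+rad*C[:,0],y+rad*C[:,1],np.full(48,z)]
def pj(c,P):
    K,e,R=c; q=(P-e)@R; q=np.c_[q[:,0],-q[:,1],-q[:,2]]@K.T; return q[:,:2]/q[:,2:]
def model(c,xy,ring,flask,zc,S=4):
    m=np.zeros((420*S,560*S),np.uint8); x,y=xy
    def hull(*a): cv2.fillConvexPoly(m,cv2.convexHull(np.round((pj(c,np.vstack(a))+.5)*S).astype(np.int32)),1)
    if ring: hull(circ(x,y,0,RO[ring]),circ(x,y,.03,RO[ring]))
    if flask:
        R,n,a,b,bd,bt,st=F[flask]
        hull(*[circ(x,y,zc+R*np.sin(p),R*np.cos(p)) for p in np.linspace(-1.5,1.5,25)])
        hull(circ(x,y,zc+R*.8,n/2),circ(x,y,zc+b,n/2)); hull(circ(x,y,zc+b,bd/2),circ(x,y,zc+bt,bd/2)); hull(circ(x,y,zc+bt,n/2-.001),circ(x,y,zc+st,n/2-.001))
    return m
def fit(obs,xy0,ring,flask,zc):  # obs: list of (cal,mask)
    M=[(c,cv2.resize(m,None,fx=4,fy=4,interpolation=cv2.INTER_LINEAR)) for c,m in obs]
    def cost(xy):
        s=0
        for c,m in M:
            k=model(c,xy,ring,flask,zc); s+=1-(k&m).sum()/(k|m).sum()
        return s/len(M)
    q=minimize(cost,xy0,method="Nelder-Mead",options=dict(initial_simplex=np.array(xy0)+[[.008,0],[-.004,.008],[-.004,-.008]],xatol=2e-4,fatol=1e-4)); return q.x,q.fun
SC=[("large","small",.0385,(.565,.34)),("medium","large",.0675,(.455,.07)),("small","medium",.058,(.605,-.11)),("spare",None,0,(.453,-.348))]
E
python3 - <<'E'
from fit import *
im={n:r.snapshot(n) for n in ("top","side")}; cs={n:cal(n) for n in im}
M={}
for ring,fl,zc,x0 in SC:
    per=[]
    for n in im:
        m=np.zeros((420,560),np.uint8); near=model(cs[n],x0,ring,fl,zc,1); near=cv2.dilate(near,np.ones((15,15)))
        for tgt in ["ring_"+ring]+(["flask_"+fl] if fl else []):
            for o in r.silhouettes(n,tgt):
                p=o["pixels"].astype(np.uint8)
                if (p&near).sum()>.9*p.sum(): m|=p
        per.append((cs[n],m)); M[ring,n]=m
    for s,nm in ((per,"both"),(per[:1],"top"),(per[1:],"side")):
        if all(m.any() for _,m in s): x,f=fit(s,x0,ring,fl,zc); print(ring,fl,nm,np.round(x,4),round(f,3))
        if nm=="both": xb=x
    for n in im:
        cc,_=cv2.findContours(model(cs[n],xb,ring,fl,zc,1),0,1); cv2.drawContours(im[n],cc,-1,(255,255,0),1)
        cc,_=cv2.findContours(M[ring,n],0,1); cv2.drawContours(im[n],cc,-1,(0,255,0),1)
a=cv2.resize(im["top"][130:290,80:480],None,fx=2,fy=2); b=cv2.resize(im["side"][110:400,170:370],None,fx=1,fy=1)
cv2.imwrite("pics/fit_top.png",a); cv2.imwrite("pics/fit_side.png",cv2.resize(im["side"][110:400,170:370],None,fx=2,fy=2))
print(r.get_state()["clock"])
E
```

```text
large small both [0.5691 0.349 ] 0.394
large small top [0.5688 0.3488] 0.049
large small side [0.6059 0.4143] 0.707
medium large both [0.4593 0.0785] 0.132
medium large top [0.4575 0.0779] 0.219
medium large side [0.4593 0.0784] 0.045
small medium both [ 0.6111 -0.1057] 0.152
small medium top [ 0.6063 -0.1035] 0.197
small medium side [ 0.6124 -0.1057] 0.101
spare None both [ 0.4531 -0.3493] 0.122
spare None top [ 0.4516 -0.3479] 0.104
spare None side [ 0.4545 -0.3502] 0.107
2.7
```

View pics/fit_top.png

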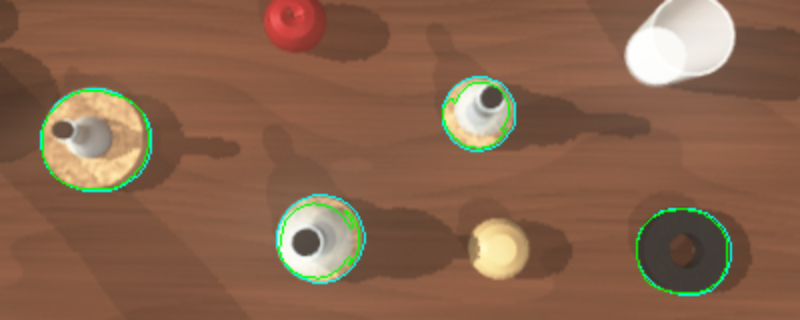

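View pics/fit_side.png

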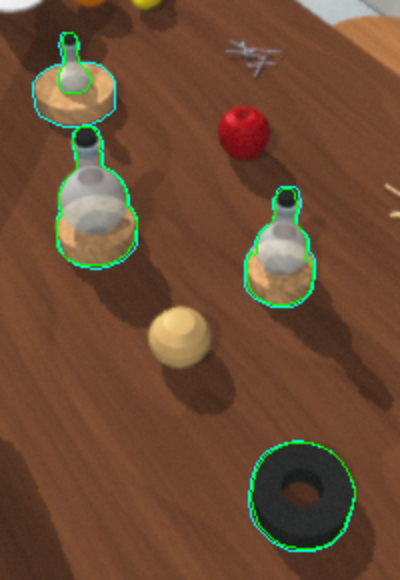

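The fits are good: large ring (.569,.349), medium ring (.459,.0785), small ring (.6115,-.106), spare ring (.453,-.349). The outlines of model and picture coincide in both crops. I start with the small flask: large ring → spare ring.

Emit:
play_rows:
  translation:
    - [-0.04, -0.009, 0.008]
    - [-0.04, -0.009, 0.008]
    - [-0.04, -0.009, 0.008]
    - [-0.04, -0.009, 0.008]
    - [-0.04, -0.009, 0.008]
    - [-0.04, -0.009, 0.008]
    - [-0.04, -0.009, 0.008]
    - [-0.04, -0.009, 0.008]
    - [-0.04, -0.009, 0.008]
    - [-0.04, -0.009, 0.008]
    - [0, 0, 0]
    - [0, 0, 0]
  delta_rot:
    - [0, 0, 0]
    - [0, 0, 0]
    - [0, 0, 0]
    - [0, 0, 0]
    - [0, 0, 0]
    - [0, 0, 0]
    - [0, 0, 0]
    - [0, 0, 0]
    - [0, 0, 0]
    - [0, 0, 0]
    - [0, 0, 0]
    - [0, 0, 0]
  grip: [1, 1, 1, 1, 1, 1, 1, 1, 1, 1, 1, 1]
  squeeze: 8

```text
clock: 4.2
tool_pos: [0.5674, 0.3522, 0.2227]
eef_rot: [0.186, 0.983, 0.0, -0.001]
contact_force: [-0.1, 0.5, -0.5]
opening: 0.996
finger_force: 0.0
```

```bash
cat >> h.py <<'E'
P=dict(L=(.569,.349),M=(.459,.0785),S=(.6115,-.1057),X=(.453,-.3493))
def togo(x,y,z):
    s=r.get_state(); p=np.array(s["tool_pos"]); R=Rot.from_quat(s["eef_rot"]).as_matrix()
    print("t",round(s["clock"],2),"tcp",np.round(p,4),"tilt(deg)",np.round(Rot.from_matrix(R.T@Rot.from_quat([.1863,.9825,0,0]).as_matrix()).as_rotvec(degrees=True),2),"open",round(s["opening"],3),"ff",round(s["finger_force"],2),"F",np.round(s["contact_force"],1))
    print("world togo",np.round(np.array([x,y,z])-p,4),"tool togo",np.round(R.T@(np.array([x,y,z])-p),4)); return p,R
E
python3 - <<'E'
from fit import *
cv2.imwrite("pics/w1.png",r.snapshot("wrist")); c=cal("wrist")
m=np.zeros((420,560),np.uint8)
for o in r.silhouettes("wrist","ring_large")[:1]+r.silhouettes("wrist","flask_small")[:1]:
    print(o["confidence"],o["pixels"].sum()); m|=o["pixels"].astype(np.uint8)
if m.any(): print(fit([(c,m)],P["L"],"large","small",.0385))
togo(*P["L"],.1265)
E
```

```text
0.65 11399
0.58 3775
(array([0.56905137, 0.34832809]), np.float64(0.029877669083823832))
t 4.35 tcp [0.5668 0.3531 0.2231] tilt(deg) [ 0.05 -0.05  0.15] open 0.999 ff 0.0 F [ 0.1  0.2 -0.3]
world togo [ 0.0022 -0.0041 -0.0966] tool togo [-0.0036 -0.0031  0.0966]
```

View pics/w1.png

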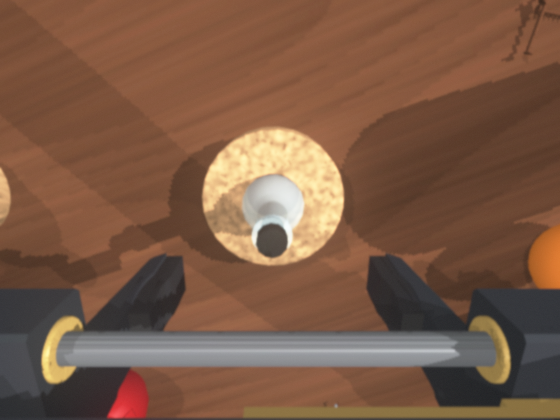

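The wrist picture shows the small flask centred on the large ring (273,195), stopper at (270,238), between the fingers; its fit (.569,.348) confirms the position. Descending and gripping.

Emit:
play_rows:
  translation:
    - [-0.0035, -0.0035, 0]
    - [0, 0, 0.02]
    - [0, 0, 0.02]
    - [0, 0, 0.02]
    - [0, 0, 0.02]
    - [0, 0, 0.0165]
    - [0, 0, 0]
    - [0, 0, 0]
    - [0, 0, 0]
    - [0, 0, 0]
    - [0, 0, 0]
    - [0, 0, 0]
    - [0, 0, 0]
  delta_rot:
    - [0, 0, 0]
    - [0, 0, 0]
    - [0, 0, 0]
    - [0, 0, 0]
    - [0, 0, 0]
    - [0, 0, 0]
    - [0, 0, 0]
    - [0, 0, 0]
    - [0, 0, 0]
    - [0, 0, 0]
    - [0, 0, 0]
    - [0, 0, 0]
    - [0, 0, 0]
  grip: [1, 1, 1, 1, 1, 1, 1, -0.5, -0.6, -0.7, -0.8, -1, -1]
  squeeze: 8

```text
clock: 5.98
tool_pos: [0.5701, 0.3469, 0.1262]
eef_rot: [0.186, 0.982, 0.0, -0.0]
contact_force: [0.7, -0.2, 0.2]
opening: 0.342
finger_force: 0.0
```

```bash
python3 - <<'E'
from h import *
togo(*P["L"],.1265)
E
```

```text
t 5.97 tcp [0.5701 0.3469 0.1262] tilt(deg) [ 0. -0. -0.] open 0.342 ff 0.0 F [ 0.7 -0.2  0.2]
world togo [-0.0011  0.0021  0.0003] tool togo [ 0.0018  0.0016 -0.0003]
```

Emit:
play_rows:
  translation:
    - [0, 0, 0]
    - [0, 0, 0]
    - [0, 0, 0]
    - [0, 0, 0]
    - [0, 0, -0.003]
    - [0, 0, -0.012]
    - [0, 0, -0.02]
    - [0, 0, -0.02]
    - [0, 0, -0.02]
    - [0, 0, -0.025]
    - [0, 0, -0.025]
    - [0, 0, -0.025]
    - [0, 0, -0.025]
    - [0, 0, 0]
  delta_rot:
    - [0, 0, 0]
    - [0, 0, 0]
    - [0, 0, 0]
    - [0, 0, 0]
    - [0, 0, 0]
    - [0, 0, 0]
    - [0, 0, 0]
    - [0, 0, 0]
    - [0, 0, 0]
    - [0, 0, 0]
    - [0, 0, 0]
    - [0, 0, 0]
    - [0, 0, 0]
    - [0, 0, 0]
  grip: [-1, -1, -1, -1, -1, -1, -1, -1, -1, -1, -1, -1, -1, -1]
  squeeze: 8

```text
clock: 7.72
tool_pos: [0.5709, 0.3476, 0.3043]
eef_rot: [0.186, 0.982, 0.002, 0.002]
contact_force: [-1.3, 0.6, -0.7]
opening: 0.244
finger_force: 8.5
```

```bash
python3 - <<'E'
from h import *
togo(*P["X"],.134)
E
```

```text
t 7.72 tcp [0.5709 0.3476 0.3043] tilt(deg) [ 0.26  0.17 -0.01] open 0.244 ff 8.48 F [-1.3  0.6 -0.7]
world togo [-0.1179 -0.6969 -0.1703] tool togo [-0.1451 -0.6924  0.1675]
```

Emit:
play_rows:
  translation:
    - [-0.003, -0.015, 0]
    - [-0.006, -0.03, 0]
    - [-0.0084, -0.04, 0]
    - [-0.0084, -0.04, 0]
    - [-0.0084, -0.04, 0]
    - [-0.0084, -0.04, 0]
    - [-0.0084, -0.04, 0]
    - [-0.0084, -0.04, 0]
    - [-0.0084, -0.04, 0]
    - [-0.0084, -0.04, 0]
    - [-0.0084, -0.04, 0]
    - [-0.0084, -0.04, 0]
    - [-0.0084, -0.04, 0]
    - [-0.0084, -0.04, 0]
    - [-0.0084, -0.04, 0]
    - [-0.0084, -0.04, 0]
    - [-0.0084, -0.04, 0]
    - [-0.006, -0.03, 0]
    - [-0.004, -0.017, 0]
    - [0, 0, 0]
  delta_rot:
    - [0, 0, 0]
    - [0, 0, 0]
    - [0, 0, 0]
    - [0, 0, 0]
    - [0, 0, 0]
    - [0, 0, 0]
    - [0, 0, 0]
    - [0, 0, 0]
    - [0, 0, 0]
    - [0, 0, 0]
    - [0, 0, 0]
    - [0, 0, 0]
    - [0, 0, 0]
    - [0, 0, 0]
    - [0, 0, 0]
    - [0, 0, 0]
    - [0, 0, 0]
    - [0, 0, 0]
    - [0, 0, 0]
    - [0, 0, 0]
  grip: [-1, -1, -1, -1, -1, -1, -1, -1, -1, -1, -1, -1, -1, -1, -1, -1, -1, -1, -1, -1]

```text
clock: 10.22
tool_pos: [0.4505, -0.3509, 0.3004]
eef_rot: [0.187, 0.982, 0.0, -0.001]
contact_force: [0.7, 0.4, 0.3]
opening: 0.247
finger_force: 8.5
```

```bash
python3 - <<'E'
from fit import *
cv2.imwrite("pics/w2.png",r.snapshot("wrist"))
p,R=togo(*P["X"],.134); c=cal("wrist")
for o in r.silhouettes("wrist","ring_spare")[:1]:
    m=o["pixels"].astype(np.uint8); print(o["confidence"],m.sum()); print(fit([(c,m)],P["X"],"spare",None,0))
E
```

```text
t 10.28 tcp [ 0.4513 -0.3493  0.3007] tilt(deg) [ 0.06 -0.08  0.  ] open 0.248 ff 8.48 F [ 0.   0.2 -0.5]
world togo [ 0.0017  0.     -0.1667] tool togo [-0.0018  0.0005  0.1667]
0.91 5342
(array([ 0.45379935, -0.34931926]), np.float64(0.24364877597823964))
```

View pics/w2.png

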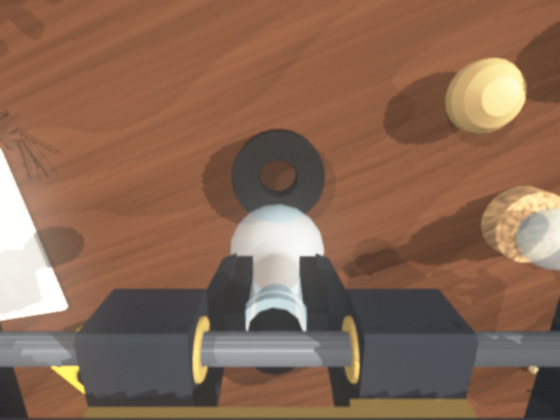

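The wrist picture shows the small flask held upright and the spare ring below it at (278,175). Lowering it onto the spare ring, letting go and rising.

Emit:
play_rows:
  translation:
    - [-0.002, 0, 0.015]
    - [0, 0, 0.025]
    - [0, 0, 0.025]
    - [0, 0, 0.025]
    - [0, 0, 0.025]
    - [0, 0, 0.02]
    - [0, 0, 0.012]
    - [0, 0, 0.008]
    - [0, 0, 0.005]
    - [0, 0, 0.003]
    - [0, 0, 0.002]
    - [0, 0, 0]
    - [0, 0, 0]
    - [0, 0, 0]
    - [0, 0, 0]
    - [0, 0, 0]
    - [0, 0, 0]
  delta_rot:
    - [0, 0, 0]
    - [0, 0, 0]
    - [0, 0, 0]
    - [0, 0, 0]
    - [0, 0, 0]
    - [0, 0, 0]
    - [0, 0, 0]
    - [0, 0, 0]
    - [0, 0, 0]
    - [0, 0, 0]
    - [0, 0, 0]
    - [0, 0, 0]
    - [0, 0, 0]
    - [0, 0, 0]
    - [0, 0, 0]
    - [0, 0, 0]
    - [0, 0, 0]
  grip: [-1, -1, -1, -1, -1, -1, -1, -1, -1, -1, -1, -1, -0.4, -0.2, 0, 0.5, 1]

```text
clock: 12.45
tool_pos: [0.4535, -0.3508, 0.1362]
eef_rot: [0.186, 0.982, 0.0, 0.0]
contact_force: [0.3, 0.1, -0.8]
opening: 0.704
finger_force: 0.0
```

```bash
python3 - <<'E'
from h import *
togo(*P["X"],.30)
cv2.imwrite("pics/s2.png",r.snapshot("side")[220:420,220:420].repeat(2,0).repeat(2,1))
E
```

```text
t 12.45 tcp [ 0.4535 -0.3508  0.1362] tilt(deg) [ 0.01 -0.    0.  ] open 0.704 ff 0.0 F [ 0.3  0.1 -0.8]
world togo [-0.0005  0.0015  0.1638] tool togo [ 0.0011  0.0013 -0.1638]
```

View pics/s2.png

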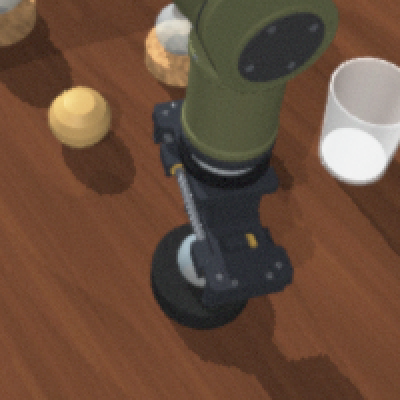

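The flask stands in the spare ring at about (205,265) in the crop, fingers clear. Now to the large flask on the medium ring.

Emit:
play_rows:
  translation:
    - [0, 0, 0]
    - [0, 0, -0.01]
    - [0, 0, -0.02]
    - [0, 0, -0.034]
    - [0, 0, -0.035]
    - [0, 0, -0.035]
    - [0, 0, -0.03]
    - [0.0126, 0.0334, 0]
    - [0.0126, 0.0334, 0]
    - [0.0126, 0.0334, 0]
    - [0.0126, 0.0334, 0]
    - [0.0126, 0.0334, 0]
    - [0.0126, 0.0334, 0]
    - [0.0126, 0.0334, 0]
    - [0.0126, 0.0334, 0]
    - [0.0126, 0.0334, 0]
    - [0.0126, 0.0334, 0]
    - [0.0126, 0.0334, 0]
    - [0.0126, 0.0334, 0]
    - [0, 0, 0]
  delta_rot:
    - [0, 0, 0]
    - [0, 0, 0]
    - [0, 0, 0]
    - [0, 0, 0]
    - [0, 0, 0]
    - [0, 0, 0]
    - [0, 0, 0]
    - [0, 0, 0]
    - [0, 0, 0]
    - [0, 0, 0]
    - [0, 0, 0]
    - [0, 0, 0]
    - [0, 0, 0]
    - [0, 0, 0]
    - [0, 0, 0]
    - [0, 0, 0]
    - [0, 0, 0]
    - [0, 0, 0]
    - [0, 0, 0]
    - [0, 0, 0]
  grip: [1, 1, 1, 1, 1, 1, 1, 1, 1, 1, 1, 1, 1, 1, 1, 1, 1, 1, 1, 1]

```text
clock: 15.0
tool_pos: [0.4595, 0.0807, 0.301]
eef_rot: [0.183, 0.983, 0.001, 0.001]
contact_force: [0.3, -0.7, -0.0]
opening: 0.998
finger_force: 0.0
```

```bash
python3 - <<'E'
from fit import *
im=r.snapshot("wrist"); c=cal("wrist")
m=np.zeros((420,560),np.uint8)
for o in r.silhouettes("wrist","ring_medium")[:1]+r.silhouettes("wrist","flask_large")[:1]:
    print(o["confidence"],o["pixels"].sum()); m|=o["pixels"].astype(np.uint8)
if m.any(): print(fit([(c,m)],P["M"],"medium","large",.0675))
togo(*P["M"],.1815)
r.snapshot("side")
for t in ("flask_small","apple","potato","beaker"): print(t,[(np.round(o["point"],3),round(o["confidence"],2)) for o in r.look_for("side",t)[:2]])
E
```

```text
0.55 1244
0.85 6910
(array([0.45737388, 0.07476253]), np.float64(0.03908570412781176))
t 15.15 tcp [0.4594 0.0765 0.3005] tilt(deg) [-0.04  0.02 -0.06] open 1.004 ff 0.0 F [-0.4 -1.3  0.5]
world togo [-0.0004  0.002  -0.119 ] tool togo [0.0012 0.0018 0.119 ]
flask_small [(array([ 0.447, -0.356,  0.068]), 0.67), (array([ 0.444, -0.142,  0.045]), 0.51)]
apple [(array([0.701, 0.096, 0.06 ]), 0.58)]
potato [(array([ 0.444, -0.143,  0.046]), 0.79)]
beaker [(array([ 0.688, -0.326,  0.073]), 0.81)]
```

Emit:
play_rows:
  translation:
    - [0, 0, 0.02]
    - [0, 0, 0.03]
    - [0, 0, 0.03]
    - [0, 0, 0.02]
    - [0, 0, 0.014]
    - [0, 0, 0.005]
    - [0, 0, 0]
    - [0, 0, 0]
    - [0, 0, 0]
    - [0, 0, 0]
    - [0, 0, 0]
    - [0, 0, 0]
    - [0, 0, 0]
    - [0, 0, 0]
    - [0, 0, 0]
    - [0, 0, 0]
  delta_rot:
    - [0, 0, 0]
    - [0, 0, 0]
    - [0, 0, 0]
    - [0, 0, 0]
    - [0, 0, 0]
    - [0, 0, 0]
    - [0, 0, 0]
    - [0, 0, 0]
    - [0, 0, 0]
    - [0, 0, 0]
    - [0, 0, 0]
    - [0, 0, 0]
    - [0, 0, 0]
    - [0, 0, 0]
    - [0, 0, 0]
    - [0, 0, 0]
  grip: [1, 1, 1, 1, 1, 1, -0.3, -0.3, -0.3, -0.3, -0.5, -0.6, -1, -1, -1, -1]
  squeeze: 15

```text
clock: 17.4
tool_pos: [0.4596, 0.0776, 0.1812]
eef_rot: [0.186, 0.983, 0.0, 0.0]
contact_force: [0.7, 0.7, 0.8]
opening: 0.337
finger_force: 15.0
```

```bash
python3 - <<'E'
from fit import *
p,R=togo(*P["M"],.1815)
ob=[]
for n in ("side","top"):
    cv2.imwrite(f"pics/{n}3.png",r.snapshot(n))
E
```

```text
t 17.4 tcp [0.4596 0.0776 0.1812] tilt(deg) [0.01 0.   0.01] open 0.337 ff 15.0 F [0.7 0.7 0.8]
world togo [-0.0006  0.0009  0.0003] tool togo [ 0.0009  0.0006 -0.0003]
```

Emit:
play_rows:
  translation:
    - [0, 0, -0.003]
    - [0, 0, -0.012]
    - [0, 0, -0.02]
    - [0, 0, -0.025]
    - [0, 0, -0.02]
    - [0, 0.015, 0]
    - [0, 0.03, 0]
    - [-0.0005, 0.04, 0]
    - [-0.0005, 0.04, 0]
    - [-0.0005, 0.04, 0]
    - [-0.0005, 0.04, 0]
    - [-0.0005, 0.04, 0]
    - [0, 0.03, 0]
    - [0, 0.0174, 0]
    - [0, 0, 0]
    - [0, 0, 0]
  delta_rot:
    - [0, 0, 0]
    - [0, 0, 0]
    - [0, 0, 0]
    - [0, 0, 0]
    - [0, 0, 0]
    - [0, 0, 0]
    - [0, 0, 0]
    - [0, 0, 0]
    - [0, 0, 0]
    - [0, 0, 0]
    - [0, 0, 0]
    - [0, 0, 0]
    - [0, 0, 0]
    - [0, 0, 0]
    - [0, 0, 0]
    - [0, 0, 0]
  grip: [-1, -1, -1, -1, -1, -1, -1, -1, -1, -1, -1, -1, -1, -1, -1, -1]

```text
clock: 19.5
tool_pos: [0.5684, 0.348, 0.2604]
eef_rot: [0.186, 0.982, -0.001, -0.0]
contact_force: [-0.6, -0.3, -1.8]
opening: 0.335
finger_force: 15.0
```

```bash
python3 - <<'E'
from fit import *
cv2.imwrite("pics/w4.png",r.snapshot("wrist")); togo(.569,.3485,.179)
E
```

```text
t 19.55 tcp [0.5686 0.3476 0.2607] tilt(deg) [-0.11 -0.01 -0.04] open 0.333 ff 15.0 F [-0.5  0.2 -0.8]
world togo [ 0.0004  0.0009 -0.0817] tool togo [-0.0001  0.0011  0.0817]
```

View pics/w4.png

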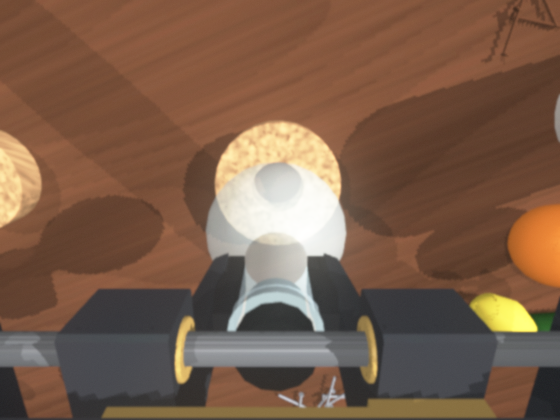

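The large flask is held upright, globe at (277,235), large ring below at (278,175). Lowering.

Emit:
play_rows:
  translation:
    - [0, 0.001, 0.01]
    - [0, 0, 0.02]
    - [0, 0, 0.02]
    - [0, 0, 0.015]
    - [0, 0, 0.007]
    - [0, 0, 0.004]
    - [0, 0, 0.003]
    - [0, 0, 0.001]
    - [0, 0, 0]
    - [0, 0, 0]
    - [0, 0, 0]
    - [0, 0, 0]
    - [0, 0, 0]
    - [0, 0, 0]
    - [0, 0, 0]
  delta_rot:
    - [0, 0, 0]
    - [0, 0, 0]
    - [0, 0, 0]
    - [0, 0, 0]
    - [0, 0, 0]
    - [0, 0, 0]
    - [0, 0, 0]
    - [0, 0, 0]
    - [0, 0, 0]
    - [0, 0, 0]
    - [0, 0, 0]
    - [0, 0, 0]
    - [0, 0, 0]
    - [0, 0, 0]
    - [0, 0, 0]
  grip: [-1, -1, -1, -1, -1, -1, -1, -1, -1, -0.25, -0.1, 0.2, 0.6, 1, 1]

```text
clock: 21.42
tool_pos: [0.5693, 0.3496, 0.1812]
eef_rot: [0.186, 0.982, 0.0, 0.0]
contact_force: [-0.2, 0.2, 0.2]
opening: 0.877
finger_force: 0.0
```

```bash
python3 - <<'E'
from h import *
togo(.569,.3485,.30)
E
```

```text
t 21.43 tcp [0.5693 0.3496 0.1812] tilt(deg) [ 0.  0. -0.] open 0.877 ff 0.0 F [-0.2  0.2  0.2]
world togo [-0.0003 -0.0011  0.1188] tool togo [-1.000e-04 -1.100e-03 -1.188e-01]
```

Emit:
play_rows:
  translation:
    - [0, 0, -0.01]
    - [0, 0, -0.02]
    - [0, 0, -0.03]
    - [0, 0, -0.03]
    - [0, 0, -0.03]
    - [-0.0171, -0.034, 0]
    - [-0.0171, -0.034, 0]
    - [-0.0171, -0.034, 0]
    - [-0.0171, -0.034, 0]
    - [-0.0171, -0.034, 0]
    - [-0.0171, -0.034, 0]
    - [-0.0171, -0.034, 0]
    - [-0.0171, -0.034, 0]
    - [-0.0171, -0.034, 0]
    - [-0.0171, -0.034, 0]
    - [-0.0171, -0.034, 0]
    - [-0.0171, -0.034, 0]
    - [0, 0, 0]
    - [0, 0, 0]
    - [0, 0, 0]
  delta_rot:
    - [0, 0, 0]
    - [0, 0, 0]
    - [0, 0, 0]
    - [0, 0, 0]
    - [0, 0, 0]
    - [0, 0, 0]
    - [0, 0, 0]
    - [0, 0, 0]
    - [0, 0, 0]
    - [0, 0, 0]
    - [0, 0, 0]
    - [0, 0, 0]
    - [0, 0, 0]
    - [0, 0, 0]
    - [0, 0, 0]
    - [0, 0, 0]
    - [0, 0, 0]
    - [0, 0, 0]
    - [0, 0, 0]
    - [0, 0, 0]
  grip: [1, 1, 1, 1, 1, 1, 1, 1, 1, 1, 1, 1, 1, 1, 1, 1, 1, 1, 1, 1]

```text
clock: 23.92
tool_pos: [0.6111, -0.1032, 0.3019]
eef_rot: [0.185, 0.983, 0.001, 0.0]
contact_force: [-0.5, -0.0, 0.5]
opening: 0.999
finger_force: 0.0
```

```bash
python3 - <<'E'
from fit import *
im=r.snapshot("wrist"); c=cal("wrist")
m=np.zeros((420,560),np.uint8)
for o in r.silhouettes("wrist","ring_small")[:1]+r.silhouettes("wrist","flask_medium")[:1]:
    print(o["confidence"],o["pixels"].sum()); m|=o["pixels"].astype(np.uint8)
if m.any(): print(fit([(c,m)],P["S"],"small","medium",.058))
togo(*P["S"],.155)
s=r.snapshot("side"); t=r.snapshot("top"); cs={n:cal(n) for n in ("side","top")}
for n in ("top","side"):
    m=np.zeros((420,560),np.uint8)
    for k in ("ring_medium",):
        for o in r.silhouettes(n,k)[:1]: m|=o["pixels"].astype(np.uint8); print(n,o["confidence"],m.sum())
    if m.any(): print("ringM",n,fit([(cs[n],m)],P["M"],"medium",None,0))
cv2.imwrite("pics/s4.png",cv2.resize(s[100:400,150:450],None,fx=2,fy=2))
E
```

```text
0.91 1588
0.57 3753
(array([ 0.61026029, -0.10760204]), np.float64(0.03687315634218291))
t 24.07 tcp [ 0.6109 -0.104   0.3014] tilt(deg) [ 0.03 -0.    0.11] open 1.0 ff 0.0 F [ 0.1  1.3 -0.3]
world togo [ 0.0006 -0.0017 -0.1464] tool togo [-0.0012 -0.0014  0.1464]
top 0.66 1201
ringM top (array([0.45758227, 0.07919313]), np.float64(0.20240539747726605))
side 0.79 1150
ringM side (array([0.45917801, 0.0788349 ]), np.float64(0.0611982514785292))
```

View pics/s4.png

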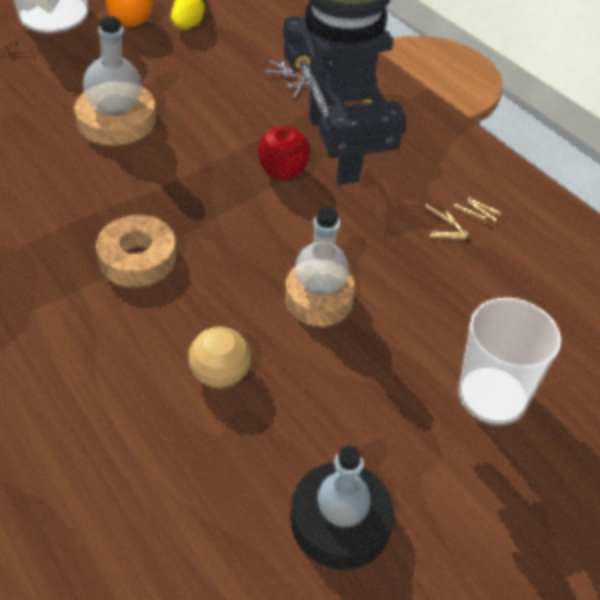

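The side crop shows the large flask upright on the large ring (115,95), the medium ring empty (137,245), the small flask upright on the spare ring (343,500), and the medium flask at (322,270). Gripping the medium flask.

Emit:
play_rows:
  translation:
    - [-0.001, -0.002, 0.02]
    - [0, 0, 0.03]
    - [0, 0, 0.03]
    - [0, 0, 0.03]
    - [0, 0, 0.02]
    - [0, 0, 0.011]
    - [0, 0, 0.005]
    - [0, 0, 0]
    - [0, 0, 0]
    - [0, 0, 0]
    - [0, 0, 0]
    - [0, 0, 0]
    - [0, 0, 0]
    - [0, 0, 0]
    - [0, 0, 0]
    - [0, 0, 0]
    - [0, 0, 0]
    - [0, 0, 0]
  delta_rot:
    - [0, 0, 0]
    - [0, 0, 0]
    - [0, 0, 0]
    - [0, 0, 0]
    - [0, 0, 0]
    - [0, 0, 0]
    - [0, 0, 0]
    - [0, 0, 0]
    - [0, 0, 0]
    - [0, 0, 0]
    - [0, 0, 0]
    - [0, 0, 0]
    - [0, 0, 0]
    - [0, 0, 0]
    - [0, 0, 0]
    - [0, 0, 0]
    - [0, 0, 0]
    - [0, 0, 0]
  grip: [1, 1, 1, 1, 1, 1, 1, -0.3, -0.3, -0.3, -0.3, -0.5, -0.7, -1, -1, -1, -1, -1]
  squeeze: 10

```text
clock: 26.52
tool_pos: [0.6112, -0.1074, 0.1552]
eef_rot: [0.186, 0.983, 0.0, 0.0]
contact_force: [0.1, 0.1, 0.1]
opening: 0.293
finger_force: 10.0
```

```bash
python3 - <<'E'
from h import *
togo(.4585,.0787,.152)
E
```

```text
t 26.52 tcp [ 0.6112 -0.1074  0.1552] tilt(deg) [0.01 0.01 0.  ] open 0.293 ff 9.98 F [0.1 0.1 0.1]
world togo [-0.1527  0.1861 -0.0032] tool togo [0.2102 0.1173 0.0032]
```

Emit:
play_rows:
  translation:
    - [0, 0, -0.003]
    - [0, 0, -0.012]
    - [0, 0, -0.02]
    - [0, 0, -0.025]
    - [0, 0, -0.02]
    - [0.0105, 0.0059, 0]
    - [0.021, 0.0117, 0]
    - [0.0294, 0.0164, 0]
    - [0.0294, 0.0164, 0]
    - [0.0294, 0.0164, 0]
    - [0.0294, 0.0164, 0]
    - [0.0294, 0.0164, 0]
    - [0.021, 0.0117, 0]
    - [0.0105, 0.0059, 0]
    - [0, 0, 0]
    - [0, 0, 0]
  delta_rot:
    - [0, 0, 0]
    - [0, 0, 0]
    - [0, 0, 0]
    - [0, 0, 0]
    - [0, 0, 0]
    - [0, 0, 0]
    - [0, 0, 0]
    - [0, 0, 0]
    - [0, 0, 0]
    - [0, 0, 0]
    - [0, 0, 0]
    - [0, 0, 0]
    - [0, 0, 0]
    - [0, 0, 0]
    - [0, 0, 0]
    - [0, 0, 0]
  grip: [-1, -1, -1, -1, -1, -1, -1, -1, -1, -1, -1, -1, -1, -1, -1, -1]

```text
clock: 28.52
tool_pos: [0.4591, 0.0777, 0.2351]
eef_rot: [0.187, 0.982, -0.0, 0.0]
contact_force: [-0.5, -0.5, -1.1]
opening: 0.291
finger_force: 10.0
```

```bash
python3 - <<'E'
from fit import *
cv2.imwrite("pics/w5.png",r.snapshot("wrist")); togo(.4585,.0787,.152)
E
```

```text
t 28.57 tcp [0.4591 0.0776 0.2351] tilt(deg) [-0.01  0.03 -0.1 ] open 0.288 ff 9.98 F [ 0.4 -0.3 -0.4]
world togo [-0.0006  0.0011 -0.0831] tool togo [0.0011 0.0008 0.0831]
```

View pics/w5.png

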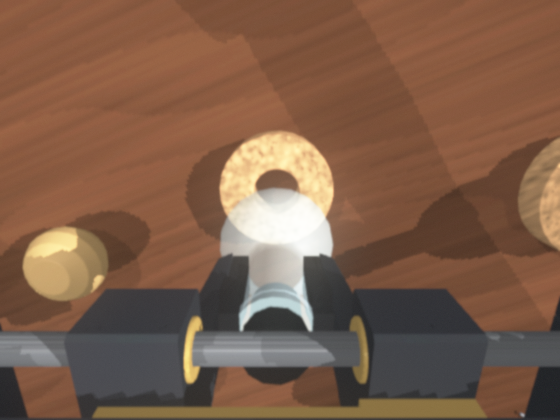

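The medium flask hangs upright (276,240) over the empty medium ring (277,183). Lowering.

Emit:
play_rows:
  translation:
    - [0.001, 0.001, 0.01]
    - [0, 0, 0.02]
    - [0, 0, 0.02]
    - [0, 0, 0.016]
    - [0, 0, 0.007]
    - [0, 0, 0.004]
    - [0, 0, 0.003]
    - [0, 0, 0.0015]
    - [0, 0, 0]
    - [0, 0, 0]
    - [0, 0, 0]
    - [0, 0, 0]
    - [0, 0, 0]
    - [0, 0, 0]
    - [0, 0, 0]
  delta_rot:
    - [0, 0, 0]
    - [0, 0, 0]
    - [0, 0, 0]
    - [0, 0, 0]
    - [0, 0, 0]
    - [0, 0, 0]
    - [0, 0, 0]
    - [0, 0, 0]
    - [0, 0, 0]
    - [0, 0, 0]
    - [0, 0, 0]
    - [0, 0, 0]
    - [0, 0, 0]
    - [0, 0, 0]
    - [0, 0, 0]
  grip: [-1, -1, -1, -1, -1, -1, -1, -1, -1, -0.35, -0.2, 0.1, 0.5, 1, 1]

```text
clock: 30.45
tool_pos: [0.458, 0.0798, 0.1537]
eef_rot: [0.186, 0.983, 0.0, 0.0]
contact_force: [-0.7, 1.1, -0.1]
opening: 0.832
finger_force: 0.0
```

```bash
python3 - <<'E'
from h import *
togo(*P["X"],.28)
E
```

```text
t 30.45 tcp [0.458  0.0798 0.1537] tilt(deg) [0.01 0.   0.01] open 0.832 ff 0.0 F [-0.7  1.1 -0.1]
world togo [-0.005  -0.4291  0.1263] tool togo [-0.1524 -0.4012 -0.1263]
```

Emit:
play_rows:
  translation:
    - [0, 0, -0.01]
    - [0, 0, -0.02]
    - [0, 0, -0.03]
    - [0, 0, -0.035]
    - [0, 0, -0.032]
    - [-0.0127, -0.0334, 0]
    - [-0.0127, -0.0334, 0]
    - [-0.0127, -0.0334, 0]
    - [-0.0127, -0.0334, 0]
    - [-0.0127, -0.0334, 0]
    - [-0.0127, -0.0334, 0]
    - [-0.0127, -0.0334, 0]
    - [-0.0127, -0.0334, 0]
    - [-0.0127, -0.0334, 0]
    - [-0.0127, -0.0334, 0]
    - [-0.0127, -0.0334, 0]
    - [-0.0127, -0.0334, 0]
    - [0, 0, 0]
    - [0, 0, 0]
    - [0, 0, 0]
  delta_rot:
    - [0, 0, 0]
    - [0, 0, 0]
    - [0, 0, 0]
    - [0, 0, 0]
    - [0, 0, 0]
    - [0, 0, 0]
    - [0, 0, 0]
    - [0, 0, 0]
    - [0, 0, 0]
    - [0, 0, 0]
    - [0, 0, 0]
    - [0, 0, 0]
    - [0, 0, 0]
    - [0, 0, 0]
    - [0, 0, 0]
    - [0, 0, 0]
    - [0, 0, 0]
    - [0, 0, 0]
    - [0, 0, 0]
    - [0, 0, 0]
  grip: [1, 1, 1, 1, 1, 1, 1, 1, 1, 1, 1, 1, 1, 1, 1, 1, 1, 1, 1, 1]

```text
clock: 32.95
tool_pos: [0.4534, -0.3474, 0.281]
eef_rot: [0.185, 0.983, 0.0, -0.0]
contact_force: [-0.4, -0.4, 1.3]
opening: 0.998
finger_force: 0.0
```

```bash
python3 - <<'E'
from fit import *
im=r.snapshot("wrist"); c=cal("wrist")
m=np.zeros((420,560),np.uint8)
for o in r.silhouettes("wrist","ring_spare")[:1]+r.silhouettes("wrist","flask_small")[:1]:
    print(o["confidence"],o["pixels"].sum()); m|=o["pixels"].astype(np.uint8)
if m.any(): print(fit([(c,m)],P["X"],"spare","small",.046))
togo(*P["X"],.134)
s=r.snapshot("side"); r.snapshot("top")
for n in ("side","top"):
    for o in r.silhouettes(n,"ring_small")[:1]:
        m=o["pixels"].astype(np.uint8); print("ringS",n,o["confidence"],m.sum(),fit([(cal(n),m)],P["S"],"small",None,0))
E
```

```text
0.74 5271
0.89 2477
(array([ 0.45285553, -0.35069318]), np.float64(0.02229911265954987))
t 33.1 tcp [ 0.4534 -0.348   0.2809] tilt(deg) [ 0.02 -0.01  0.09] open 1.0 ff 0.0 F [-0.2 -0.2 -0.4]
world togo [-0.0004 -0.0013 -0.1469] tool togo [-1.000e-04 -1.400e-03  1.469e-01]
ringS side 0.8 343 (array([ 0.60777214, -0.10300038]), np.float64(0.6601146601146601))
ringS top 0.87 892 (array([ 0.60933953, -0.10541315]), np.float64(0.16028893797385235))
```

Emit:
play_rows:
  translation:
    - [0, -0.002, 0.02]
    - [0, 0, 0.03]
    - [0, 0, 0.03]
    - [0, 0, 0.03]
    - [0, 0, 0.02]
    - [0, 0, 0.012]
    - [0, 0, 0.005]
    - [0, 0, 0]
    - [0, 0, 0]
    - [0, 0, 0]
    - [0, 0, 0]
    - [0, 0, 0]
    - [0, 0, 0]
    - [0, 0, 0]
    - [0, 0, 0]
    - [0, 0, 0]
    - [0, 0, 0]
    - [0, 0, 0]
    - [0, 0, 0]
  delta_rot:
    - [0, 0, 0]
    - [0, 0, 0]
    - [0, 0, 0]
    - [0, 0, 0]
    - [0, 0, 0]
    - [0, 0, 0]
    - [0, 0, 0]
    - [0, 0, 0]
    - [0, 0, 0]
    - [0, 0, 0]
    - [0, 0, 0]
    - [0, 0, 0]
    - [0, 0, 0]
    - [0, 0, 0]
    - [0, 0, 0]
    - [0, 0, 0]
    - [0, 0, 0]
    - [0, 0, 0]
    - [0, 0, 0]
  grip: [1, 1, 1, 1, 1, 1, 1, -0.4, -0.4, -0.4, -0.4, -0.5, -0.6, -0.7, -1, -1, -1, -1, -1]
  squeeze: 8

```text
clock: 35.67
tool_pos: [0.4525, -0.3506, 0.1337]
eef_rot: [0.186, 0.983, 0.0, 0.0]
contact_force: [0.2, 2.6, 2.2]
opening: 0.245
finger_force: 8.0
```

```bash
python3 - <<'E'
from h import *
togo(.611,-.106,.138)
E
```

```text
t 35.67 tcp [ 0.4525 -0.3506  0.1337] tilt(deg) [0.02 0.   0.01] open 0.245 ff 7.97 F [0.2 2.6 2.2]
world togo [0.1585 0.2446 0.0043] tool togo [-0.058   0.2856 -0.0042]
```

Emit:
play_rows:
  translation:
    - [0, 0, -0.003]
    - [0, 0, -0.012]
    - [0, 0, -0.02]
    - [0, 0, -0.025]
    - [0, 0, -0.025]
    - [-0.0023, 0.0115, 0]
    - [-0.0046, 0.0228, 0]
    - [-0.0064, 0.0314, 0]
    - [-0.0064, 0.0314, 0]
    - [-0.0064, 0.0314, 0]
    - [-0.0064, 0.0314, 0]
    - [-0.0064, 0.0314, 0]
    - [-0.0064, 0.0314, 0]
    - [-0.0064, 0.0314, 0]
    - [-0.004, 0.02, 0]
    - [-0.0023, 0.0115, 0]
    - [0, 0, 0]
    - [0, 0, 0]
  delta_rot:
    - [0, 0, 0]
    - [0, 0, 0]
    - [0, 0, 0]
    - [0, 0, 0]
    - [0, 0, 0]
    - [0, 0, 0]
    - [0, 0, 0]
    - [0, 0, 0]
    - [0, 0, 0]
    - [0, 0, 0]
    - [0, 0, 0]
    - [0, 0, 0]
    - [0, 0, 0]
    - [0, 0, 0]
    - [0, 0, 0]
    - [0, 0, 0]
    - [0, 0, 0]
    - [0, 0, 0]
  grip: [-1, -1, -1, -1, -1, -1, -1, -1, -1, -1, -1, -1, -1, -1, -1, -1, -1, -1]

```text
clock: 37.92
tool_pos: [0.6102, -0.1078, 0.2185]
eef_rot: [0.187, 0.982, -0.001, -0.0]
contact_force: [0.7, -0.2, -0.5]
opening: 0.246
finger_force: 8.0
```

```bash
python3 - <<'E'
from fit import *
im=r.snapshot("wrist"); c=cal("wrist"); togo(.611,-.106,.138)
for xy,col in (((.611,-.106),(255,255,0)),):
    cc,_=cv2.findContours(model(c,xy,"small",None,0,1),0,1); cv2.drawContours(im,cc,-1,col,1)
cv2.imwrite("pics/w6.png",im)
E
```

```text
t 37.98 tcp [ 0.6102 -0.108   0.2186] tilt(deg) [-0.08 -0.02 -0.12] open 0.247 ff 7.96 F [ 1.1 -1.1 -0.9]
world togo [ 0.0008  0.002  -0.0806] tool togo [-0.0001  0.0022  0.0806]
```

View pics/w6.png

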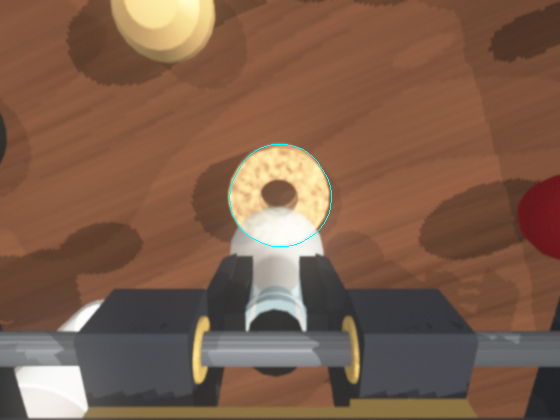

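The drawn outline coincides with the small ring at (280,195) and the flask hangs upright above it, needing 2 mm sideways. Lowering.

Emit:
play_rows:
  translation:
    - [0, 0.002, 0.01]
    - [0, 0, 0.02]
    - [0, 0, 0.02]
    - [0, 0, 0.014]
    - [0, 0, 0.006]
    - [0, 0, 0.004]
    - [0, 0, 0.003]
    - [0, 0, 0.0015]
    - [0, 0, 0]
    - [0, 0, 0]
    - [0, 0, 0]
    - [0, 0, 0]
    - [0, 0, 0]
    - [0, 0, 0]
    - [0, 0, 0]
  delta_rot:
    - [0, 0, 0]
    - [0, 0, 0]
    - [0, 0, 0]
    - [0, 0, 0]
    - [0, 0, 0]
    - [0, 0, 0]
    - [0, 0, 0]
    - [0, 0, 0]
    - [0, 0, 0]
    - [0, 0, 0]
    - [0, 0, 0]
    - [0, 0, 0]
    - [0, 0, 0]
    - [0, 0, 0]
    - [0, 0, 0]
  grip: [-1, -1, -1, -1, -1, -1, -1, -1, -1, -0.42, -0.3, 0, 0.5, 1, 1]

```text
clock: 39.85
tool_pos: [0.6116, -0.1044, 0.1402]
eef_rot: [0.186, 0.982, 0.0, -0.0]
contact_force: [-0.3, 1.1, 0.9]
opening: 0.779
finger_force: 0.0
```

Emit:
play_rows:
  translation:
    - [0, 0, -0.01]
    - [0, 0, -0.02]
    - [0, 0, -0.03]
    - [0, 0, -0.03]
    - [0, 0, -0.03]
    - [0, 0, -0.03]
    - [0, 0, 0]
    - [0, 0, 0]
  delta_rot:
    - [0, 0, 0]
    - [0, 0, 0]
    - [0, 0, 0]
    - [0, 0, 0]
    - [0, 0, 0]
    - [0, 0, 0]
    - [0, 0, 0]
    - [0, 0, 0]
  grip: [1, 1, 1, 1, 1, 1, 1, 1]

```text
clock: 40.85
tool_pos: [0.6111, -0.1045, 0.2898]
eef_rot: [0.186, 0.982, -0.0, -0.0]
contact_force: [-0.4, 0.7, -0.7]
opening: 1.0
finger_force: 0.0
```

```bash
python3 - <<'E'
from fit import *
im=r.snapshot("side"); c=cal("side"); togo(.611,-.106,.3)
for k,xy,z in (("small",(.611,-.106),.05),("medium",(.459,.0787),.055),("large",(.569,.3487),.065)):
    cc,_=cv2.findContours(model(c,xy,k,k,z,1),0,1); cv2.drawContours(im,cc,-1,(255,255,0),1)
cv2.imwrite("pics/end.png",cv2.resize(im[100:400,150:450],None,fx=2,fy=2))
E
```

```text
t 40.9 tcp [ 0.6109 -0.1044  0.2893] tilt(deg) [-0.04 -0.11  0.01] open 0.999 ff 0.0 F [-0.5  0.4  0.5]
world togo [ 0.0001 -0.0016  0.0107] tool togo [-0.0006 -0.0014 -0.0107]
```

View pics/end.png

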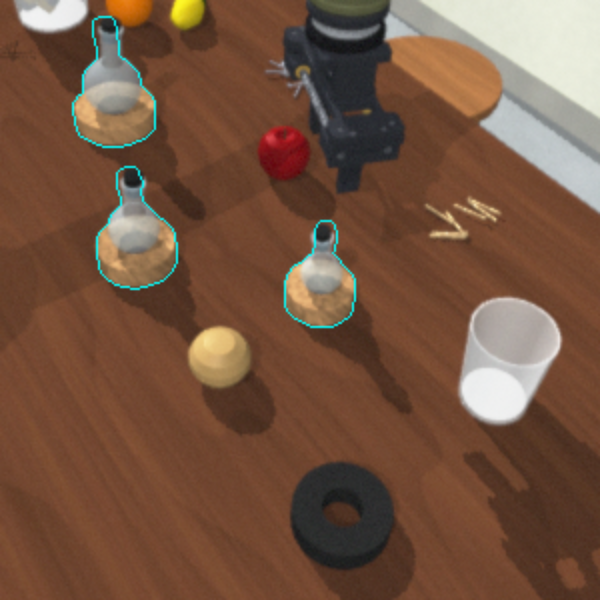

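All three flasks fill their drawn seated outlines: large at (115,85), medium at (137,230), small at (321,275). They stand upright, and the spare ring (343,515) is empty. Handing in.

```bash
python3 -c "
from h import *
print(r.finish_job())"
```

```text
the job is handed in; nothing more can be done
None
```

The job is handed in at about 41 s: the final picture shows each flask upright on the cork ring of its own size and the spare ring empty, with the apple, potato and beaker looking unmoved; no verdict came back.

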